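# Top up the lathe's blank magazine

## Task

Top up the lathe's spring-fed blank magazine with the two stepped blanks from the rack: feed them in one after the other, tapered nose first, each pushing the column deeper, until the spring jaws at the mouth have snapped shut behind its shoulder. Leave the flanged part in the rack and everything else on the bench where it is, and do not ram the magazine with the gripper.

Things in the scene. Friction and masses are not known exactly. Their poses are not given: they have to be found in the camera images.
- seat (a point): a point on the axis of the magazine's tube (85 mm above the bench); x points level along the axis into the tube, z up. The tube (steel, bore 28 mm, outside 35 mm, closed at the far end, slot on top) is clamped fast in its saddles wherever the setter left it: its mouth lies up to 16 mm before (-x) or behind (+x) this point and has to be found by touch or sight
- magazine: the blank magazine: cast base and saddles with the 212 mm tube, its jaws and follower; origin on the bench under seat, x into the tube. The base (86 mm wide) begins 35 mm behind seat; in front of the mouth the bench is free but for a loading lip on the tube: 10 mm wide, 28 mm out of the mouth, its top 14 mm under the axis. One blank is already in the tube, held by the jaws, its stub standing 7 mm out
- jaw_l (a joint): left leaf-spring jaw of the mouth, rad: 0 shut, about 0.056 spread by a blank's body; springs shut by itself. Both jaws are 12 mm high and 38 mm apart over their backs; their front faces lie in the mouth's plane. Their round beads (5 mm thick) leave 21 mm between them when shut. Forcing a nose through them and moving the column takes 10 to 20 N
- jaw_r (a joint): right leaf-spring jaw, the same. Spread jaws grip a half-entered body firmly enough that it stays put when let go. Once the shoulder is 5 mm inside the mouth they snap shut behind it; the follower then holds the shoulder back against the jaws, and the stub stands 7 mm out of the mouth
- follower (a joint): travel in the tube of the spring follower (a black plug with a knob standing through the slot), m: about 0 with one blank loaded, 0.062 with two and 0.124 with three; it pushes the column back to the jaws with a steady 3 N (4 N while it is moved) and runs against a hard stop at 0.127, so that a column of three goes solid 3 mm beyond home
- blank_a_mid (a point): one of the two blanks to be loaded: aluminium blank, 62 mm long, 60 to 100 g: a 26 mm diameter body, 50 mm long, its front 12 mm tapering to a 19 mm nose; behind a square shoulder a 14 mm diameter stub, 12 mm long. Point: on the axis at half its length; x along the axis to the nose (nose end +31 mm, shoulder -19, stub end -31); may roll. Starts level in the rack, axis 40 mm up
- blank_b_mid (a point): the other blank to be loaded, exactly like blank_a, in another place of the rack; same point and axes
- blank_a_end (a point): centre of the end face of blank_a's stub (the end that is pushed)
- blank_b_end (a point): centre of the end face of blank_b's stub
- rack: low parts rack, 84 x 192 mm, with three V places 62 mm apart along its y; origin on the bench under its middle; x is the direction of the noses. Each part rests on a black front saddle (x = 13 to 19 mm) under its body and a rear saddle (x = -30 to -26 mm) under its stub, both lower than the axis; between them is free room down to the 6 mm base
- flanged_mid (a point): a flanged part, also aluminium, in the third place of the rack: 62 mm long with a 36 mm flange in the middle; point at half its length on its axis; bystander, stays where it is
- caliper: digital caliper lying flat, 200 mm long, bystander
- chuck_key: lathe chuck key, T-shaped, 85 mm, bystander
- change_gear: dark steel change gear, 72 mm across, 13 mm high, bystander
- cap_screw: socket-head cap screw standing on its head, 13 mm across, 39 mm high, bystander
- oil_bottle: white oil bottle, 52 mm across, 125 mm high, bystander
- bush: stepped brass bush standing up, 48 mm across, 36 mm high, bystander
- brush: chip brush, 190 mm long, bystander

How it is judged (in metres and radians):
At the end, for the whole second after the job is handed in: Both rack blanks stand nose-in, one behind the other (stub ends 58 to 67 mm apart), in the tube, at rest; both jaws are shut (under 0.015 rad) behind the outer one, whose stub end lies between 28 mm before and 14 mm behind seat, and the follower is pushed back at least 119 mm (((x of blank_b_end in the frame of seat between -0.028 and 0.014 m and distance between blank_b_end and seat below 0.03 m and distance between blank_a_end and blank_b_end between 0.058 and 0.067 m and x of blank_a_end in the frame of seat between 0.032 and 0.08 m and distance between blank_a_end and seat below 0.082 m) or (x of blank_a_end in the frame of seat between -0.028 and 0.014 m and distance between blank_a_end and seat below 0.03 m and distance between blank_b_end and blank_a_end between 0.058 and 0.067 m and x of blank_b_end in the frame of seat between 0.032 and 0.08 m and distance between blank_b_end and seat below 0.082 m)) and value of joint follower above 0.119 m and value of joint each of jaw_l, jaw_r below 0.015 rad and linear speed of each of blank_a, blank_b below 0.02 m/s); the robot touches nothing.
It fails at once if a bystander on the bench is shoved more than 30 mm (distance of any of caliper, chuck_key, change_gear, cap_screw, oil_bottle, bush, brush from where it was at the start of the episode above 0.03 m).
It fails at once if the flanged part is taken from its place (moved more than 20 mm) (distance of flanged_mid from where it was at the start of the episode above 0.02 m).
It fails at once if the gripper rams the magazine, its jaws or its follower with more than 60 N (contact force between the fingers and magazine above 60 N).
It also fails if it takes over 64 s, if anything falls off the work surface, if the arm or the gripper's body presses on something with over 40 N, if the wrist force passes 120 N, or if a joint passes its speed limit or range.

## Robot

A 6-joint arm with a two-finger parallel gripper is mounted at the origin on the work surface. World frame = base frame: x ahead of the robot, y to its left, z up, the work surface at z = 0. Lengths are in mm, angles in rad, forces in N, time in s.
With the tool pointing down it reaches from about 350 to 775 mm from the base axis. Payload 7.3 kg.
Tool frame: the origin (TCP) lies between the finger pads; the fingertips stand 14 mm ahead of it and the grasp point (between the pads) lies 5 mm behind it (robot.tip_extent is the distance from the TCP to the fingertips, in mm); z points along the fingers, y is the line along which they close (so a half turn about z gives the same grasp; the last joint's range is limited). The gripper opens to 92 mm and grips with 3 to 60 N. Pads are 19 mm wide; open, the fingers measure 130 mm over their backs; the gripper's body (75 mm by 190 mm) begins 47 mm behind the grasp point.
Start: joints at [1.082, 0.342, 1.524, -0, 1.275, -0.146], TCP at [176.451, 494.478, 240.741] pointing down, gripper open.
Joint ranges: [-2.53, 2.53], [-0.77, 2.02], [0.04, 2.7], [-1, 4.14], [0.28, 2.66], [-3.11, 3.11]. Speed limits (rad/s): [2.57, 2.57, 3.14, 3.14, 3.14, 3.14].

## Interface

Orientations are given as a rotation vector (axis times angle).
In Python, from plant import robot, jaws, kinematics, state, cams, workorder gives the robot as it stands. The module is installed in compiled form; this text tells all that it offers. Calls block until the motion is done:
- robot.reach(position, orientation): joint-space move of the TCP to a pose.
- robot.move_linear(position, max_speed=150, frame=None, guard=None): straight line of the TCP; frame=None keeps the orientation; max_speed is the mean speed in mm/s. With guard (N) it stops when the force on the tool has changed by that much, and returns True; else False.
- robot.movej(angles): joint-space move.
- jaws.ungrasp() and jaws.clamp(): open the fingers fully, or close them until they stop; the grip force is fixed at half the most.
- robot.hold(seconds).
- kinematics.ik(position, orientation): joint angles nearest the present ones, or None.
- state(): the state.
- cams.get_image(name): name is "scene" or "top" or "wrist"; returns a dict with "image" (420x560x3 uint8, red, green, blue), "camera_matrix" (3x3 intrinsics, pixels), "world_to_cam" (4x4, takes a point from world to camera coordinates). Camera axes: x right, y up, looking along -z (the intrinsics and any distortion apply to the point x, -y, -z); pixel columns grow to the right and rows downward; lengths in mm; the calibration is good to about 2 mm. A picture is of the moment at which its call begins. There is no depth.
A pose or a line that the arm cannot do raises robot.PlanningError and nothing moves.
- workorder.sign_off(): hands the job in; it is judged then, once.
The state is a dict: "time_s": time; "joint_positions": joint angles; "joint_velocities": joint speeds; "effort": joint torques, N m; "ee_pos": TCP position; "orientation": TCP orientation; "contact_force": force on the tool from outside, world axes, zero at the start; "torque": the same for the moment, N m; "opening": opening from 0.0 (shut) to 1.0 (fully open); "finger_force": force on a finger pad.
Only numpy, scipy, OpenCV 4.12 (cv2) and the standard library are available. Lean on these libraries where they do the work, as an engineer would, in place of code of your own. Each camera call takes 0.05 s, during which the arm holds its last target. There are 200 camera calls.

## Working session

There is one attempt and no reset: what is moved stays moved. The work goes in short steps, each a Python script; the robot and the scene stay as the last script left them, time stands still between calls to the robot, and variables do not carry over. Pictures are saved under pics/ and viewed, at most 11 in all, crops included, and the job is handed in when it is done.

```bash
mkdir -p pics
python3 - <<'E'
from plant import robot,state,cams
import cv2,numpy as np
for n in("scene","top"):
    d=cams.get_image(n); cv2.imwrite(f"pics/{n}0.png",d["image"][:,:,::-1]); np.savez(f"{n}0.npz",**d)
    print(n,d.keys(),np.round(d["camera_matrix"],1).tolist(),np.round(d["world_to_cam"],3).tolist())
s=state();print(s)
E
```

```text
scene dict_keys(['image', 'camera_matrix', 'world_to_cam']) [[478.2, 0.0, 278.0], [0.0, 478.2, 203.7], [0.0, 0.0, 1.0]] [[-0.179, 0.984, 0.009, 134.468], [-0.729, -0.138, 0.671, 374.342], [0.661, 0.114, 0.742, -1500.052], [0.0, 0.0, 0.0, 1.0]]
top dict_keys(['image', 'camera_matrix', 'world_to_cam']) [[389.1, 0.0, 276.5], [0.0, 389.1, 210.9], [0.0, 0.0, 1.0]] [[0.019, -1.0, 0.012, -68.414], [0.982, 0.02, 0.188, -593.298], [-0.188, 0.008, 0.982, -853.056], [0.0, 0.0, 0.0, 1.0]]
{'time_s': 0.1, 'joint_positions': array([ 1.08199869e+00,  3.42674080e-01,  1.52487618e+00,  3.17091242e-05,
        1.27538908e+00, -1.45984792e-01]), 'joint_velocities': array([-0.00102176, -0.00196695, -0.00247537,  0.00138141, -0.00041476,
       -0.00012049]), 'effort': array([ 2.09146318e-03, -4.32000017e+01, -2.44696158e+01,  7.19683059e-02,
        5.25639486e-02, -7.08763309e-06]), 'ee_pos': array([176.28370041, 494.18063923, 240.11933897]), 'orientation': array([-5.35793819e-01, -3.09510966e+00,  1.99455707e-03]), 'contact_force': array([ 0.31846826, -0.02035153,  0.15999946]), 'torque': array([-5.90406919e-03,  9.00503692e-03,  1.26747512e-05]), 'finger_force': 0.0, 'opening': 1.0017118870449484}
```

View pics/top0.png

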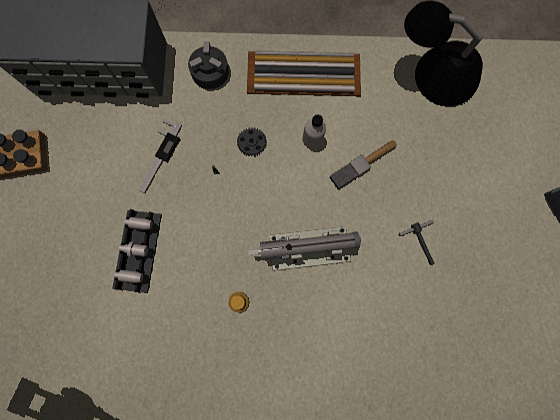

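View pics/scene0.png

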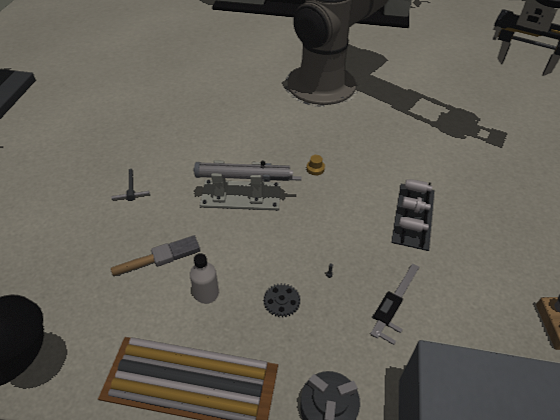

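The top view shows the rack at about (137,250), with the flanged part in the middle place. The magazine tube runs from its mouth at about (255,253) to (358,242). I'll zoom in on both.

Run:
```python
import cv2,numpy as np
t=cv2.imread("pics/top0.png");s=cv2.imread("pics/scene0.png")
r=lambda i,x0,y0,x1,y1,f:cv2.resize(i[y0:y1,x0:x1],None,fx=f,fy=f,interpolation=cv2.INTER_CUBIC)
a=np.clip(1.8*np.hstack([r(t,105,200,170,300,3),r(t,240,220,370,280,4)[:240] if 0 else cv2.copyMakeBorder(r(t,240,220,370,280,4),0,60,0,0,0)]).astype(float),0,255)
b=np.clip(1.5*np.hstack([r(s,385,170,445,255,3.5)[:297],r(s,185,150,315,215,4)[:260] if 0 else cv2.copyMakeBorder(r(s,185,150,315,215,4),0,37,0,0,0)]).astype(float),0,255)
w=max(a.shape[1],b.shape[1]);p=lambda i:cv2.copyMakeBorder(i,0,0,0,w-i.shape[1],0)
o=np.vstack([p(a),p(b)]);print(o.shape);cv2.imwrite("pics/crop1.png",o)
```

```text
(597, 730, 3)[ WARN:0@0.034] global loadsave.cpp:1063 imwrite_ Unsupported depth image for selected encoder is fallbacked to CV_8U.
```

View pics/crop1.png

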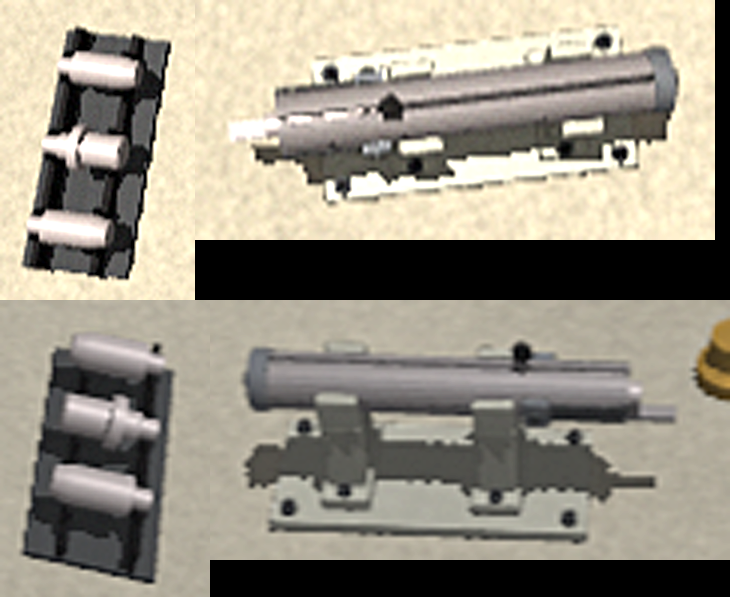

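The crop shows both blanks with noses to the right (top view): far blank (125,223)→(151,224), near blank (114,276)→(142,277), with the flanged part between them. Fully open fingers would foul the flanged part. I'll therefore tilt the tool about the blank axis, with the inner finger above the flanged part. Next I'll look from close by.

```bash
cat > h.py <<'E'
import numpy as np,cv2
from scipy.spatial.transform import Rotation as R
from plant import robot,jaws,kinematics,state,cams,workorder
def ray(d,px):
    K,T=d["camera_matrix"],d["world_to_cam"]
    c=np.array([(px[0]-K[0,2])/K[0,0],-(px[1]-K[1,2])/K[1,1],-1.])
    Rc=T[:3,:3]; return -Rc.T@T[:3,3],Rc.T@c
def at_z(d,px,z):
    o,v=ray(d,px); return o+v*(z-o[2])/v[2]
def proj(d,P):
    P=np.atleast_2d(P);K,T=d["camera_matrix"],d["world_to_cam"]
    c=P@T[:3,:3].T+T[:3,3]; return np.c_[K[0,2]-K[0,0]*c[:,0]/c[:,2],K[1,2]+K[1,1]*c[:,1]/c[:,2]]
def ori(ydir,zdir):   # tool y, tool z -> rotvec
    z=np.array(zdir,float);z/=np.linalg.norm(z);y=np.array(ydir,float);y-=z*(y@z);y/=np.linalg.norm(y)
    return R.from_matrix(np.c_[np.cross(y,z),y,z]).as_rotvec()
def snap(n,name):
    d=cams.get_image(n);cv2.imwrite(f"pics/{name}.png",d["image"][:,:,::-1]);np.savez(f"{name}.npz",**d);return d
E
python3 - <<'E'
from h import *
d=np.load("top0.npz")
for n,a,b,z in(("far",(125,222.7),(151,224),40),("near",(114.3,276),(142.3,277.3),40),("fl",(119,249),(147.3,250.5),40),("mag",(249,253),(358,241),85)):
    print(n,at_z(d,a,z).round(),at_z(d,b,z).round())
for P in ([[380,210,260]],[[380,0,280]]):
  for yd in((1,0,0),(-1,0,0)):
    print(P,yd,kinematics.ik(P[0],ori(yd,(0,0,-1))))
o=ori((1,0.05,0),(0,0,-1))
robot.reach((400,210,250),o)
x=snap("wrist","w1"); print(state()["ee_pos"],state()["time_s"],np.linalg.inv(x["world_to_cam"]).round(2))
E
```

```text
far [562. 300.  40.] [560. 238.  40.]
near [438. 313.  40.] [436. 248.  40.]
fl [500. 308.  40.] [498. 242.  40.]
mag [493.   3.  85.] [ 524. -240.   85.]
[[380, 210, 260]] (1, 0, 0) [ 3.27970706e-01  1.57617563e-01  1.71932522e+00 -4.44089210e-16
  1.26464987e+00  3.27970706e-01]
[[380, 210, 260]] (-1, 0, 0) [ 3.27970706e-01  1.57617563e-01  1.71932522e+00 -4.44089210e-16
  1.26464987e+00 -2.81362195e+00]
[[380, 0, 280]] (1, 0, 0) [-2.02432376e-01  3.60224623e-02  1.80088389e+00 -4.44089210e-16
  1.30468630e+00 -2.02432376e-01]
[[380, 0, 280]] (-1, 0, 0) [-2.02432376e-01  3.60224623e-02  1.80088389e+00 -4.44089210e-16
  1.30468630e+00  2.93916028e+00]
[399.66012189 210.81914772 249.96770981] 1.5083 [[ 1.0000e+00 -5.0000e-02 -1.0000e-02  3.9475e+02]
 [ 5.0000e-02  9.6000e-01  2.6000e-01  2.8100e+02]
 [ 0.0000e+00 -2.6000e-01  9.6000e-01  3.9461e+02]
 [ 0.0000e+00  0.0000e+00  0.0000e+00  1.0000e+00]]
```

View pics/w1.png

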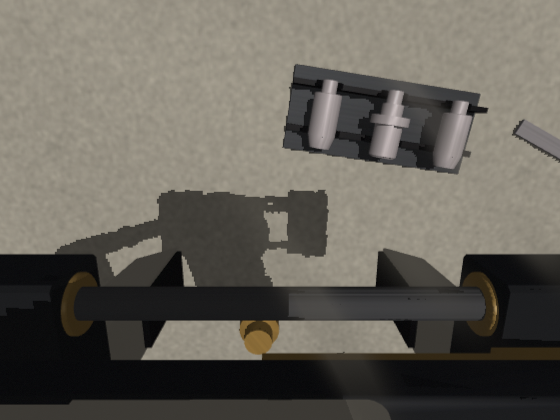

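Wrist view: near blank (331,81)→(320,148), flanged (397,92)→(383,156), far blank (461,102)→(446,167), so stubs point to +y and noses to -y. I'll take a closer, centred wrist view of the rack and one of the mouth.

Run:
```python
from h import *
o=ori((1,0.0,0),(0,0,-1))
robot.reach((500,-70,230),o); m=snap("wrist","w2")
robot.reach((500,240,220),o); r=snap("wrist","w3"); print(state()["time_s"])
a=np.clip(1.5*np.hstack([cv2.imread("pics/w2.png")[:300,80:480],cv2.imread("pics/w3.png")[:300,80:480]]),0,255).astype(np.uint8)
cv2.imwrite("pics/w23.png",cv2.resize(a,(800,300)) if a.shape[1]!=800 else a)
```

```text
3.9333
```

View pics/w23.png

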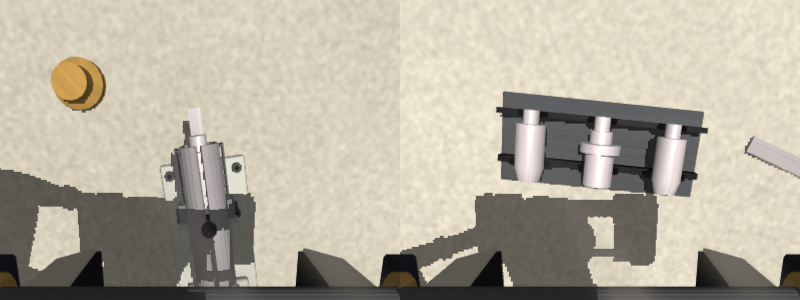

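Run:
```python
from h import *
m=np.load("w2.npz");r=np.load("w3.npz")
for n,a,b in(("near",(211,110),(209,181)),("far",(353,124),(347,195)),("fl",(282,117),(277,189))):
    A,B=at_z(r,a,40),at_z(r,b,40);v=B-A;print(n,A.round(1),B.round(1),((A+B)/2).round(1),np.linalg.norm(v).round(1),np.degrees(np.arctan2(v[0],-v[1])).round(1))
im=cv2.imread("pics/w2.png")[95:235,225:335]; rr=cv2.imread("pics/w3.png")[85:205,175:395]
im=cv2.resize(im,None,fx=4,fy=4,interpolation=cv2.INTER_CUBIC);rr=cv2.resize(rr,None,fx=1.6,fy=1.6,interpolation=cv2.INTER_CUBIC)
o=np.zeros((560,800,3),np.uint8);o[:,:440]=im;o[:rr.shape[0],445:445+rr.shape[1]]=rr
cv2.imwrite("pics/z.png",np.clip(o*1.3,0,255).astype(np.uint8))
```

```text
near [440.  313.2  40. ] [435.1 251.2  40. ] [437.6 282.2  40. ] 62.3 -4.6
far [563.3 301.4  40. ] [561.2 238.1  40. ] [562.3 269.8  40. ] 63.4 -1.9
fl [501.4 307.4  40. ] [496.9 243.7  40. ] [499.1 275.6  40. ] 63.8 -4.0
```

View pics/z.png

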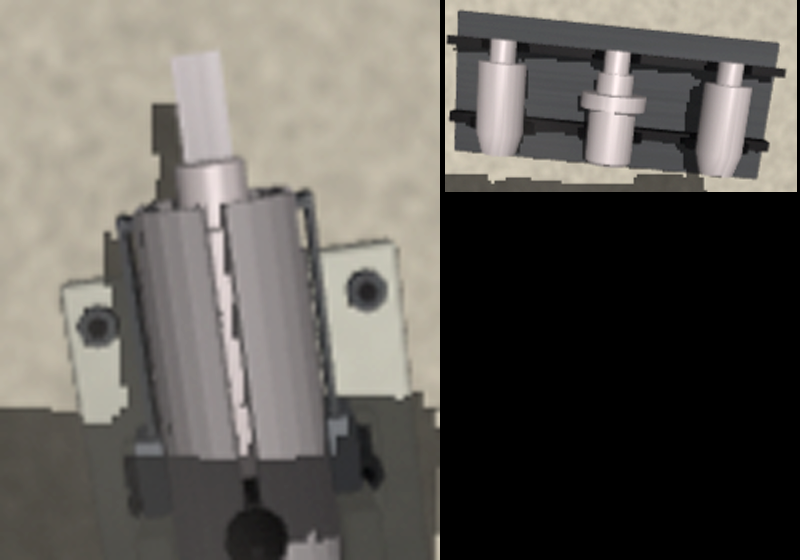

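The zoom shows the lip end at (195,53), the stub end at (211,162), jaw fronts at (125,222) and (305,195), and the slot from (215,232) to (249,465), all in zoomed pixels.

Run:
```python
from h import *
m=np.load("w2.npz"); t=np.load("top0.npz")
f=lambda x,y,z:at_z(m,(225+x/4,95+y/4),z)
for n,p in dict(lipL=f(172,57,71),lipR=f(219,51,71),stub_end=f(211,162,91),jl=f(125,220,90),jr=f(305,193,90),s0=f(215,232,101),s1=f(249,465,101),tubeL0=f(137,212,90),tubeR0=f(295,195,90),tubeL1=f(170,455,90),tubeR1=f(325,455,90)).items():print(n,p.round(1))
# top-camera end cap
print([at_z(t,(240+(x-195)/4,220+y/4),102).round(1) for x,y in((677,70),(640,62),(395,97),(280,98))])
```

```text
lipL [489.5   5.6  71. ]
lipR [499.    6.8  71. ]
stub_end [497.4 -14.   91. ]
jl [480.7 -25.2  90. ]
jr [515.6 -20.   90. ]
s0 [498.2 -26.4 101. ]
s1 [504.9 -71.6 101. ]
tubeL0 [483.  -23.6  90. ]
tubeR0 [513.7 -20.4  90. ]
tubeL1 [489.1 -72.5  90. ]
tubeR1 [520.6 -72.5  90. ]
[array([ 530.1, -241.9,  102. ]), array([ 534.1, -221.6,  102. ]), array([512.2, -87.2, 102. ]), array([510.4, -24.5, 102. ])]
```

Mouth is at about (498.2,-21.7,85), axis yaw 8° from -y towards +x. Now I'll grasp the near blank with a 27° tilt.

```bash
cat >> h.py <<'E'
n=np.array([-.096,-.9954,0]); H=np.array([.9954,-.096,0]); Z=np.array([0,0,1.])
u=np.array([.139,-.990,0]); W=np.array([.990,.139,0]); M=np.array([498.2,-21.7,85.])
DOWN=ori(W,-Z)
def pick(mid,s,th=np.radians(27)):   # s=+1: flanged part towards +H
    h=s*H; a=h*np.sin(th)-Z*np.cos(th); c=h*np.cos(th)+Z*np.sin(th)
    o=ori(s*c,a); P=np.array(mid)-12*n
    robot.reach(P-90*a,o)
    hit=robot.move_linear(P-7*a,max_speed=100,guard=12)
    print("hit",hit,state()["ee_pos"],state()["contact_force"].round(1))
    if hit: return False
    jaws.clamp(); s_=state(); print("grip",s_["opening"]*92,s_["finger_force"],s_["contact_force"].round(1))
    robot.move_linear(P-7*a+70*Z,max_speed=150)
    print("lift",state()["opening"]*92,state()["contact_force"].round(1))
    return True
E
python3 - <<'E'
from h import *
if pick((437.6,282.2,40),+1):
    robot.reach(M-85*u+[0,0,80],DOWN)
    robot.move_linear(M-85*u+[0,0,7],max_speed=150)
    snap("wrist","w4"); snap("scene","s4")
    print(state()["ee_pos"],state()["contact_force"],state()["opening"]*92,state()["time_s"])
    a=cv2.imread("pics/w4.png"); b=cv2.resize(cv2.imread("pics/s4.png")[120:250,180:360],None,fx=1.3,fy=2.2) if 0 else cv2.resize(cv2.imread("pics/s4.png")[130:230,200:440],(560,233))
    cv2.imwrite("pics/v4.png",np.clip(1.5*np.vstack([a[60:420],b]).astype(float),0,255).astype(np.uint8))
E
```

```text
hit False [435.79093461 294.45210069  46.47603334] [-1.2  0.8  0.3]
grip 24.996385572910395 29.99950870871544 [ 2.8 -0.2  1.7]
lift 25.032234952742694 [ 0.6 -0.9 -0.4]
[487.13361756  62.64705143  93.01969015] [-0.36732612 -0.28893751 -0.50513284] 25.113943614207972 9.5917
```

View pics/v4.png

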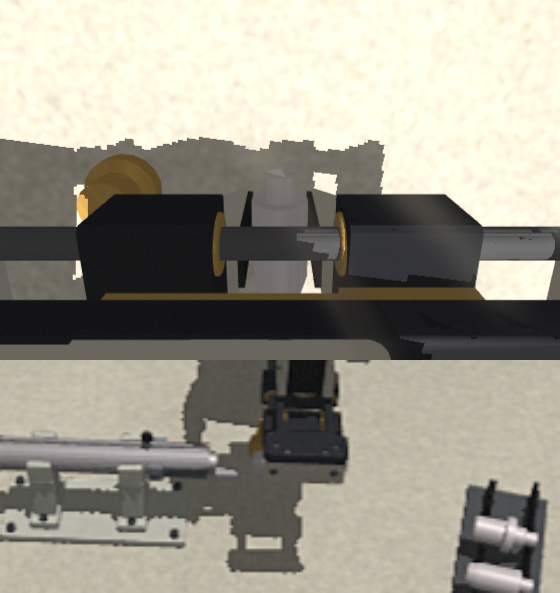

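The blank is held straight in the fingers with its stub towards the camera, at about (279,170) in the composite. Inserting it, guarded.

```bash
cat >> h.py <<'E'
def rep(tag):
    s=state();e=s["ee_pos"]-M;f=s["contact_force"]
    print(tag,"along",(e@u).round(1),"lat",(e@W).round(1),"z",e[2].round(1),"F u/W/z",(f@u).round(1),(f@W).round(1),f[2].round(1),"op",round(s["opening"]*92,1),"t",round(s["time_s"],1))
def step(al,z,lat=0,v=60,guard=None):
    r=robot.move_linear(M+al*u+lat*W+[0,0,z],max_speed=v,guard=guard);rep(f"->{al} {r}");return r
E
python3 - <<'E'
from h import *
rep("start")
if step(-35,7,v=40,guard=5):
    for al in(-40,-34,-27,-20,-14):
        if step(al,7,v=40,guard=30): break
E
```

```text
start along -85.0 lat 0.8 z 8.0 F u/W/z 0.2 -0.4 -0.5 op 25.1 t 9.6
->-35 True along -37.6 lat -0.0 z 6.6 F u/W/z -2.1 2.0 0.5 op 25.3 t 10.7
->-40 False along -40.4 lat -0.1 z 6.9 F u/W/z -2.7 0.9 -0.2 op 25.2 t 10.9
->-34 False along -34.0 lat 0.1 z 6.9 F u/W/z -3.3 0.4 -0.6 op 24.8 t 11.2
->-27 False along -26.8 lat -0.0 z 6.9 F u/W/z -0.6 2.5 -0.5 op 24.9 t 11.6
->-20 False along -20.4 lat -0.1 z 6.9 F u/W/z -3.8 1.3 0.1 op 25.2 t 11.9
->-14 False along -14.5 lat -0.1 z 6.9 F u/W/z -5.7 0.8 -0.8 op 25.1 t 12.2
```

Run:
```python
from h import *
rep("now");w=snap("wrist","w5"); snap("scene","s5")
s=state(); E=s["ee_pos"]; 
for k in(-19,0): print(k,proj(w,E+k*u+[0,0,-7+7]).round(1))
a=cv2.resize(cv2.imread("pics/w5.png")[180:320,180:380],None,fx=2.5,fy=2.5,interpolation=2); b=cv2.resize(cv2.imread("pics/s5.png")[140:200,190:320],(500,231),interpolation=2)
cv2.imwrite("pics/v5.png",np.clip(1.5*np.vstack([a,b]).astype(float),0,255).astype(np.uint8))
```

```text
now along -14.5 lat -0.1 z 6.9 F u/W/z -5.7 0.8 -0.8 op 25.1 t 12.2
-19 [[282.6 240.6]]
0 [[282.5 281.7]]
```

View pics/v5.png

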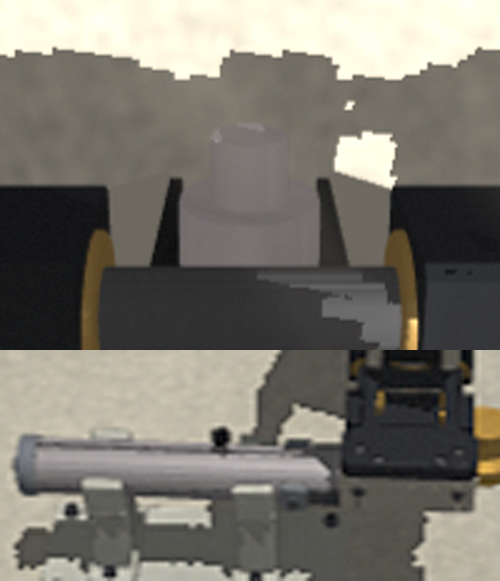

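The blank did not slip. Its nose is about 25 mm in and the knob has moved about 32 mm. I'll release and push home with closed fingers.

```bash
cat >> h.py <<'E'
def push(targets,guard=35):
    step(-80,5,v=200)
    if step(-28,5,v=60,guard=4): pass
    for al in targets:
        if step(al,5,v=30,guard=guard): break
    robot.hold(.3); rep("held")
def release():
    jaws.ungrasp(); rep("open")
    e=state()["ee_pos"]; robot.move_linear(e+[0,0,65],max_speed=200)
    step(-80,70,v=200); jaws.clamp()
E
python3 - <<'E'
from h import *
release(); push((-26,-22,-19,-17,-15.5,-14,-12.5))
snap("scene","s6"); step(-40,5,v=150); robot.move_linear(M-40*u+75*Z,max_speed=200); robot.hold(.1); snap("scene","s7");rep("end"); jaws.ungrasp()
b=[cv2.resize(cv2.imread(f"pics/{k}.png")[140:200,190:320],(560,258),interpolation=2) for k in("s6","s7")]
cv2.imwrite("pics/v6.png",np.clip(1.5*np.vstack(b).astype(float),0,255).astype(np.uint8))
E
```

```text
open along -14.0 lat -0.0 z 7.0 F u/W/z -0.4 -0.0 0.1 op 92.2 t 13.4
->-80 False along -80.1 lat -0.4 z 69.1 F u/W/z 0.4 -1.1 1.3 op 92.0 t 14.4
->-80 False along -79.9 lat 0.2 z 5.2 F u/W/z 0.6 0.5 0.9 op 0.4 t 16.3
->-28 True along -44.4 lat -0.2 z 4.9 F u/W/z -0.8 0.4 -0.2 op 0.8 t 16.9
->-26 False along -27.8 lat -0.8 z 4.6 F u/W/z -8.2 -0.7 0.7 op 0.7 t 17.8
->-22 False along -23.5 lat -0.8 z 4.6 F u/W/z -8.1 -0.5 1.1 op 0.2 t 18.0
->-19 False along -19.3 lat -0.2 z 4.8 F u/W/z -0.8 -0.6 0.1 op 0.9 t 18.3
->-17 False along -17.0 lat -0.1 z 4.9 F u/W/z -2.5 -0.9 -0.9 op 0.4 t 18.5
->-15.5 False along -15.4 lat -0.0 z 5.0 F u/W/z -2.6 -0.4 -0.8 op 0.6 t 18.8
->-14 False along -13.9 lat 0.0 z 5.0 F u/W/z -3.1 -0.3 -1.4 op 0.4 t 19.0
->-12.5 False along -12.4 lat 0.0 z 5.0 F u/W/z -2.6 -1.3 -0.1 op 0.4 t 19.3
held along -12.5 lat 0.0 z 5.0 F u/W/z -2.8 -0.5 0.1 op 0.2 t 19.6
->-40 False along -39.9 lat 0.4 z 5.2 F u/W/z -0.7 -0.1 0.7 op 0.5 t 20.0
end along -39.9 lat -0.7 z 73.8 F u/W/z 0.5 0.3 -0.4 op 0.4 t 20.6
```

View pics/v6.png

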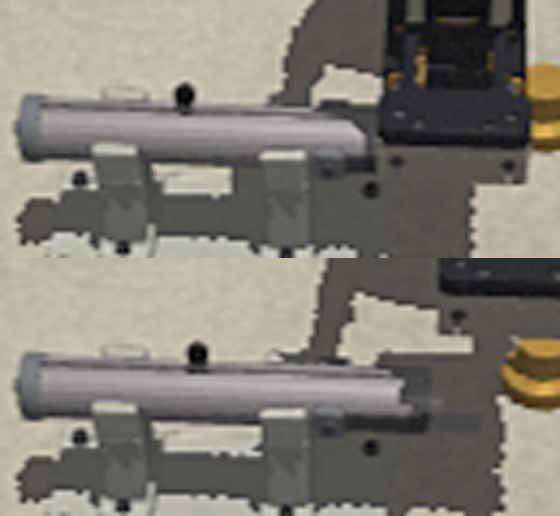

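The force dropped at about -20 mm, so the jaws snapped. After withdrawal the knob came back only slightly and the column is held. Now the far blank, mirrored.

Run:
```python
from h import *
if pick((562.3,269.8,40),-1):
    robot.reach(M-85*u+[0,0,80],DOWN)
    step(-85,7,v=150)
    if step(-35,7,v=40,guard=5):
        for al in(-40,-34,-27,-20,-14):
            if step(al,7,v=40,guard=30): break
    w=snap("wrist","w8"); snap("scene","s8")
    a=cv2.resize(cv2.imread("pics/w8.png")[180:320,180:380],None,fx=2.5,fy=2.5,interpolation=2); b=cv2.resize(cv2.imread("pics/s8.png")[140:200,190:320],(500,231),interpolation=2)
    cv2.imwrite("pics/v8.png",np.clip(1.5*np.vstack([a,b]).astype(float),0,255).astype(np.uint8))
```

```text
hit False [567.30313444 281.35132424  47.05060872] [ 0.1  0.4 -0.7]
grip 25.33911527183972 29.999856501817703 [-1.2  0.1  0.8]
lift 24.78672158254094 [-0.4 -0.4 -1.5]
->-85 False along -85.3 lat 0.7 z 7.0 F u/W/z -0.2 -0.2 -0.6 op 25.2 t 27.4
->-35 True along -38.0 lat -0.0 z 6.7 F u/W/z -0.6 1.5 1.1 op 25.1 t 28.5
->-40 False along -40.3 lat -0.2 z 6.8 F u/W/z -2.5 0.2 -0.3 op 25.1 t 28.8
->-34 False along -34.2 lat 0.2 z 6.9 F u/W/z -3.5 1.9 -0.3 op 24.9 t 29.1
->-27 False along -27.0 lat -0.1 z 6.9 F u/W/z -1.6 0.8 -0.5 op 25.0 t 29.4
->-20 False along -20.6 lat -0.1 z 6.9 F u/W/z -5.5 1.3 -0.3 op 25.3 t 29.7
->-14 False along -14.8 lat -0.2 z 6.9 F u/W/z -6.0 1.9 -0.8 op 24.9 t 30.0
```

View pics/v8.png

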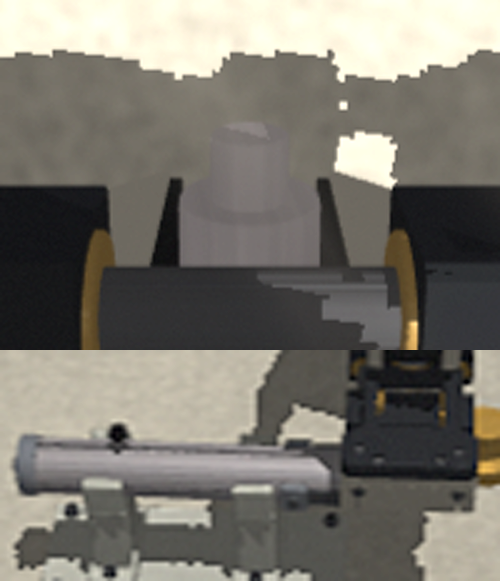

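The second blank is in the same state as the first was, and the knob has advanced to (118,432). Pushing it home in fine steps.

Run:
```python
from h import *
release()
step(-80,5,v=200); step(-28,5,v=60,guard=4)
for al in(-28,-25,-23,-22,-21,-20,-19,-18.3):
    if step(al,5,v=25,guard=35): break
robot.hold(.3); rep("held"); snap("scene","s9")
step(-45,5,v=100); robot.move_linear(M-75*u+75*Z,max_speed=200)
robot.hold(.3); snap("scene","s10");snap("wrist","w10");rep("end")
b=[cv2.resize(cv2.imread(f"pics/{k}.png")[140:200,190:320],(500,231),interpolation=2) for k in("s9","s10")]
cv2.imwrite("pics/v9.png",np.clip(1.5*np.vstack(b).astype(float),0,255).astype(np.uint8))
```

```text
open along -14.0 lat -0.0 z 7.0 F u/W/z 0.2 0.6 0.9 op 92.3 t 31.3
->-80 False along -80.1 lat -0.4 z 69.1 F u/W/z 0.2 -0.0 0.2 op 91.6 t 32.2
->-80 False along -79.9 lat 0.2 z 5.2 F u/W/z 0.5 0.9 0.1 op 0.4 t 34.1
->-28 True along -45.3 lat -0.2 z 4.9 F u/W/z 0.0 0.0 0.8 op 0.4 t 34.7
->-28 False along -30.0 lat -0.8 z 4.5 F u/W/z -8.4 0.1 0.8 op 0.3 t 35.6
->-25 False along -26.8 lat -0.8 z 4.5 F u/W/z -8.1 -0.6 -1.2 op 0.3 t 35.9
->-23 False along -24.8 lat -0.8 z 4.5 F u/W/z -7.9 0.8 -0.1 op 0.6 t 36.1
->-22 False along -23.9 lat -0.8 z 4.5 F u/W/z -8.7 -0.5 -0.4 op 0.4 t 36.4
->-21 False along -22.9 lat -0.8 z 4.5 F u/W/z -9.2 -0.1 0.2 op 0.5 t 36.6
->-20 False along -21.8 lat -0.8 z 4.5 F u/W/z -9.3 0.5 -0.7 op -0.2 t 36.9
->-19 False along -19.3 lat -0.1 z 4.9 F u/W/z -2.5 0.7 1.1 op 0.4 t 37.1
->-18.3 False along -18.5 lat -0.2 z 5.0 F u/W/z -4.4 -0.5 0.4 op 0.6 t 37.4
held along -18.3 lat -0.1 z 5.0 F u/W/z -3.6 -0.8 0.0 op 0.4 t 37.7
->-45 False along -44.9 lat 0.3 z 5.2 F u/W/z -0.1 -0.8 0.2 op 0.6 t 38.2
end along -74.8 lat -0.2 z 74.4 F u/W/z -0.1 -0.3 0.2 op 0.5 t 39.1
```

View pics/v9.png

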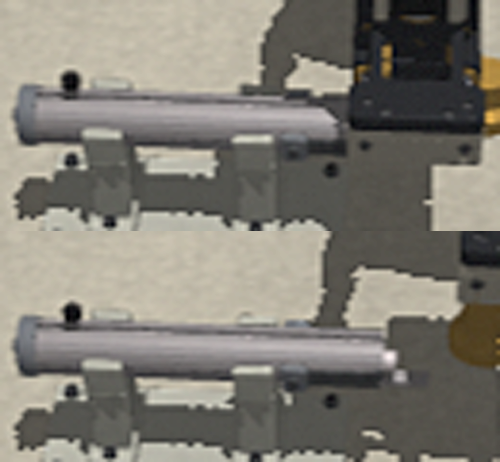

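The force dropped at the same depth as before, and the knob stays forward at (71,312) after withdrawal. The short stub stands out of the mouth, so both blanks are held.

```bash
python3 -c "
from plant import workorder
print(workorder.sign_off())"
```

```text
the job is handed in; nothing more can be done
None
```

I fed both blanks nose-first into the magazine and handed the job in at about 39 s. Each time the push force dropped sharply as the jaws snapped, and the follower knob stayed forward after I withdrew, but `sign_off()` returned no verdict.

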